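Pump up the leak tester's hand pump

ROBOT

A 6-joint arm with a two-finger parallel gripper is mounted at the origin on a cart in front of the work surface, level with it; the furniture and walls round the work are solid. World frame = base frame: x ahead of the robot, y to its left, z up, the work surface at z = 0. Lengths are in m, angles in rad, forces in N, time in s.
With the tool pointing down it reaches from about 0.35 to 0.85 m from the base axis. Payload 8.1 kg.
Tool frame: the origin (TCP) lies at the centre of the arm's flange, where the gripper is bolted on; the fingertips stand 186 mm ahead of it and the grasp point (between the pads) lies 167 mm ahead of it; z points along the fingers, y is the line along which they close (so a half turn about z gives the same grasp; the last joint's range is limited). The gripper opens to 93 mm and grips with 3 to 60 N. Pads are 15 mm wide; open, the fingers measure 128 mm over their backs; the gripper's body (75 mm by 188 mm) begins 65 mm behind the grasp point.
Start: joints at [-1.239, 0.13, 1.488, -0, 1.523, -0.085], TCP at [0.243, -0.549, 0.405] pointing down, gripper open.
Joint ranges: [-2.96, 2.96], [-0.89, 2.26], [0.02, 2.5], [-1.34, 4.48], [0, 2.73], [-2.66, 2.66]. Speed limits (rad/s): [2.39, 2.39, 2.79, 3.14, 3.14, 3.14].

INTERFACE

Orientations are given as a rotation vector (axis times angle).
In Python, from plant import read_state, read_camera, camera_params, robot gives the robot as it stands.
- The arm moves only by the tool carry_out, never from a script. Its argument "targets" is a list of rows, each an object of numbers: "hand": the opening in per cent of the stroke, from 0 (shut) to 100 (fully open); "x", "y", "z": the shift along the tool's x, y, z in m; "ax", "ay", "az": the turn, a rotation vector about the tool's x, y, z in rad. In form: [{"hand": .., "x": .., "y": .., "z": .., "ax": .., "ay": .., "az": ..}, ...]. A call has 1 to 8 rows; each row is the pose to reach, as a shift and turn from the pose commanded when the call began, along the tool's axes at that moment; what a row does not reach only later rows make up. A row lasts 1/8 s, in which the tool goes at most 62.5 mm and 10.7 degrees, less where a joint would pass 70% of its speed; a pose out of reach is approached as far as the arm can. A call with a gripper value outside its range is refused whole. The fingers move at their own pace and stop on an object; "newtons" is the grip in N (left out, the last holds). Time passes only in rows, so rows that repeat a pose let the fingers close. It gives the time, the measured TCP pose, the force, the opening and the grip force at its end, in the units of the state.
- read_state(): the state, without advancing time (a new reading comes with each control period).
- read_camera(name): name is "scene" or "top" or "wrist"; returns (picture, depth): 400x640x3 uint8, blue, green, red; 400x640 float32, m along the optical axis (not along the pixel's ray), 0 where there is no reading.
- camera_params(name): a dict with "fx", "fy", "cx", "cy" (pixels), "position" and "rotation" of the camera in the world. Camera axes: x right, y up, looking along -z (the intrinsics and any distortion apply to the point x, -y, -z); pixel columns grow to the right and rows downward; lengths in m; the calibration is good to about 2 mm. The wrist camera is an equidistant fisheye: a pixel r from the principal point sees the ray r / f radians off the axis. A picture is of the moment at which its call begins: read the wrist's pose just before it. camera_params takes no time and is no camera call; for the wrist camera it gives the pose at the moment of the call.
- robot.close_job(): hands the job in; it is judged then, once.
The state is a dict: "t": time; "q": joint angles; "dq": joint speeds; "joint_torque": joint torques, N m; "tool_pos": TCP position; "orientation": TCP orientation; "force": force on the tool from outside, world axes, zero at the start; "wrist_torque": the same for the moment, N m; "opening": finger opening in m; "gripper_force": force on a finger pad.
Only numpy, scipy, OpenCV 4.12 (cv2) and the standard library are available. Lean on these libraries where they do the work, as an engineer would, in place of code of your own. Each camera call takes 0.05 s, during which the arm holds its last target. There are 200 camera calls.

TASK

The bench air pump for leak testing is low. Press its spring plunger down all the way and let it come all the way up again, stroke after stroke, with the fingertips only, until the indicator pin stands fully out; then leave the plunger up. Do not touch the pin, do not press the small release button, do not lift, tip or shove the pump, and leave the bottle, the pot and the wooden stick beside it where they stand.

Things in the scene. Friction and masses are not known exactly. Their poses are not given: they have to be found in the camera images.
- pump: Loose grey case of the pump, 100 (x) x 200 (y) x 70 mm high on rubber feet, about 2 kg; origin at the centre of its underside, z up, its y axis along the case. On its top: the plunger at y -60, the pin at y +50 (both at x 0), the release button at x -30, y +82; a brass hose barb behind (+x). It can turn by up to 23 degrees either way from facing the robot.
- plunger: The spring plunger: a steel stem 14 mm across with a round black cap, standing upright out of an aluminium collar; origin on its axis, 36 mm below the top of the cap.
- plunger_stroke (a joint): Stroke in m: 0 up, 0.020 fully down (straight down, against a stop). A spring lifts it in well under 1 s; about 2 N starts it, 5 to 6 N holds it down. A ratchet: the later part of each full stroke down pushes the pin out by about 7 mm (the first by 2 to 9 mm), and it stays. A stroke under about 16 mm, or begun before the plunger is up again, may not move the pin.
- cap_top (a point): Centre of the flat top of the plunger's round black cap (38 mm across, 14 mm thick, on a steel stem). 116 mm above the pump's underside when up, 96 mm when down.
- pin: The steel indicator pin, 8 mm across with a 12 mm head 6 mm thick, standing upright in a brass bush 110 mm from the plunger's axis; origin under the head. Not to be touched.
- pin_travel (a joint): How far the pin stands out, in m: 0 in (head on its bush), 0.034 to 0.036 fully out, when the thin brass collar at the foot of its shaft has come out of the bush. The steps on the way are about 0.007, 0.014, 0.021 and 0.028 (up to 1 mm more or less). It starts between 0 and 0.015, so three to five full strokes are needed; more do no harm.
- pin_tip (a point): Centre of the top of the pin's head: 82 mm above the pump's underside when in, 117 mm when fully out.
- release (a joint): Travel of the release button in m: 0 up, 0.005 down. Not to be pressed.
- release_top (a point): Top of the release button, a small steel button 13 mm across in a black ring at the end of the case beyond the pin, 79 mm above the pump's underside.
- bottle: Bystander: small white squeeze bottle with a red band, 30 mm across, 98 mm tall, beside the plunger's end of the case; origin at the centre of its underside.
- pot: Bystander: small white pot with a lid, 48 mm across, 39 mm tall, beside the pin's end of the case; origin at the centre of its underside.
- stick: Bystander: wooden holder stick, 22 x 100 x 18 mm, behind the case; origin at the centre of its underside.
Mind the look-alikes: they are no part of the job. Of the things that look like the pump, the largest one is meant.

How it is judged:
By the outcome, as a careful person would: the job done as asked, in the order asked, and still so for the second after the job is handed in, with the robot touching nothing.
It also fails if it takes over 42 s, if anything falls off the work surface, if the arm or the gripper's body presses on something with over 40 N, if the wrist force passes 120 N, or if a joint passes its speed limit or range.

## Working session

There is one attempt and no reset: what is moved stays moved. The work goes in short steps, Python scripts to look and compute and a tool call to move; the robot and the scene stay as the last step left them, time stands still between calls to the robot, and variables do not carry over. Pictures are saved under pics/ and viewed, at most 10 in all, crops included, and the job is handed in when it is done.

Besides the shell and the picture viewer there is one more tool, called after "Request:" as name(argument=value, ...) on one line, values as JSON. carry_out: Moves the arm, as the interface text tells. Its arguments: {"type":"object","properties":{"targets":{"type":"array","items":{"type":"object","properties":{"hand":{"type":"number"},"x":{"type":"number"},"y":{"type":"number"},"z":{"type":"number"},"ax":{"type":"number"},"ay":{"type":"number"},"az":{"type":"number"}}}},"newtons":{"type":"number"}},"required":["targets"]}

```bash
mkdir -p pics; cat > h.py <<'E'
import numpy as np,cv2
from plant import read_state, read_camera, camera_params, robot
def world(name,u,v,d,p=None):
    p=p or camera_params(name)
    x=(u-p["cx"])/p["fx"]*d; y=(v-p["cy"])/p["fy"]*d
    return np.array(p["position"])+np.array(p["rotation"]).reshape(3,3)@np.array([x,-y,-d])
E
python3 - <<'E'
from h import *
for n in("top","scene"):
    im,d=read_camera(n); cv2.imwrite(f"pics/{n}0.png",im); np.save(f"{n}0.npy",d)
    p=camera_params(n); print(n,p)
s=read_state(); print(s)
E
```

```text
top {'fx': 489.8857320181621, 'fy': 489.8857320181621, 'cx': 315.5302298948991, 'cy': 195.88547686152518, 'position': array([0.36542737, 0.05223614, 1.10415433]), 'rotation': array([ 0.12280361, -0.11139628, -1.5503317 ])}
scene {'fx': 458.6205098098107, 'fy': 458.6205098098107, 'cx': 324.0354655192325, 'cy': 203.73885130205903, 'position': array([-0.30625823,  0.70717607,  0.61941403]), 'rotation': array([ 0.58184069, -1.23755146, -1.95715627])}
{'t': 0.1, 'q': array([-1.23937707e+00,  1.31064184e-01,  1.48919159e+00, -8.74460464e-06,
        1.52300125e+00, -8.53875206e-02]), 'dq': array([ 0.00072206, -0.00075083, -0.0031359 ,  0.0005368 , -0.00149126,
       -0.00037833]), 'joint_torque': array([ 1.18586882e-03, -5.61339426e+01, -4.93095803e+01,  7.70486752e-02,
        2.91348877e-02, -8.76347144e-05]), 'tool_pos': array([ 0.24286143, -0.54841722,  0.40379326]), 'orientation': array([-3.07200128e+00, -6.49648662e-01,  3.34240348e-04]), 'force': array([ 0.1246009 , -0.43129387, -0.60761721]), 'wrist_torque': array([ 0.0030798 ,  0.00117155, -0.00084034]), 'gripper_force': 0.0, 'opening': 0.0929609565009355}
```

View pics/top0.png

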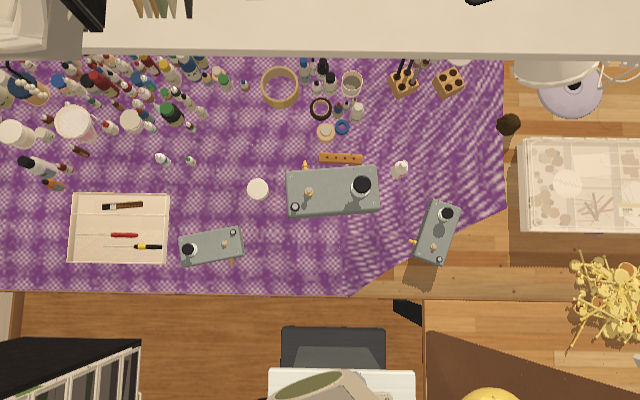

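View pics/scene0.png

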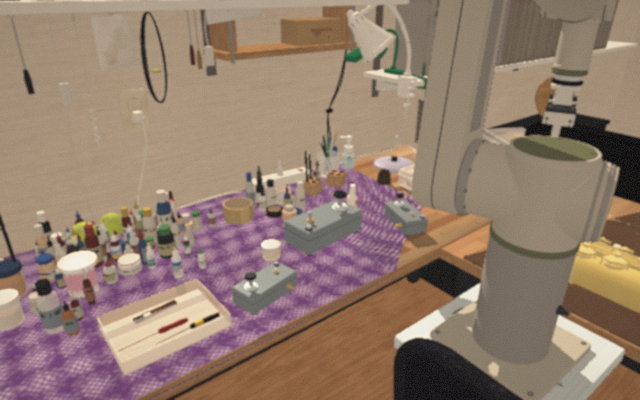

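The top view shows the large pump at about (333,190), with its black cap at (362,186), pin at (308,191), release button at (295,207), bottle at (400,168), pot at (257,189) and stick at (341,158). The two smaller cases are the look-alikes.

```bash
sed -i 's/np.array(p\["rotation"\]).reshape(3,3)/cv2.Rodrigues(np.array(p["rotation"]))[0]/' h.py
cat >> h.py <<'E'
def plane(name,u,v,z,p=None):
    p=p or camera_params(name); a=world(name,u,v,1.,p); c=np.array(p["position"])
    return c+(a-c)*(z-c[2])/(a[2]-c[2])
E
python3 - <<'E'
from h import *
im=cv2.imread("pics/top0.png"); d=np.load("top0.npy")
sub=(im.max(2)<60).astype(np.uint8); sub[:, :345]=0; sub[:,380:]=0; sub[:170]=0; sub[205:]=0
n,l,st,c=cv2.connectedComponentsWithStats(sub)
print(st,c)
for (u,v) in [(362,185),(308,191),(295,207),(335,195),(400,167),(257,189),(341,158),(340,240)]:
    print((u,v),world("top",u,v,float(np.median(d[v-1:v+2,u-1:u+2]))).round(4))
print("cap at .116",plane("top",362,185,.116), "pin", plane("top",308,190.5,.09))
# case top plane mask
vv,uu=np.mgrid[150:230,270:395]
P=np.array([world("top",u,v,d[v,u]) for v,u in zip(vv.ravel(),uu.ravel())])
m=abs(P[:,2]-.072)<.006
q=P[m]; r=cv2.minAreaRect((q[:,:2]*1000).astype(np.float32)); print(r,np.median(q[:,2]))
m=(P[:,2]>.105)&(P[:,2]<.13); print(m.sum(),P[m].round(3).tolist()[:0],)
q=P[m]
for lo,hi in((-.2,0),(0,.05),(.05,.3)):
    k=q[(q[:,1]>lo)&(q[:,1]<hi)]
    if len(k): print(len(k),k.mean(0),k.min(0),k.max(0))
cv2.imwrite("pics/crop.png",cv2.resize(im[140:240,240:420],None,fx=4,fy=4,interpolation=cv2.INTER_CUBIC))
E
```

```text
[[     0      0    640    400 255775]
 [   353    176     18     17    225]] [[319.46301241 199.51327143]
 [361.54666667 184.41333333]]
(362, 185) [ 0.5384 -0.0339  0.1152]
(308, 191) [0.5277 0.0769 0.0931]
(295, 207) [0.4951 0.1039 0.0807]
(335, 195) [0.5238 0.0196 0.0693]
(400, 167) [ 0.584  -0.1172  0.0838]
(257, 189) [0.5388 0.1906 0.04  ]
(341, 158) [0.6169 0.0054 0.0175]
(340, 240) [0.4322 0.005  0.001 ]
cap at .116 [ 0.53829011 -0.03387424  0.116     ] pin [0.52924062 0.07699042 0.09      ]Traceback (most recent call last):
  File "<stdin>", line 11, in <module>
  File "h.py", line 4, in world
    p=p or camera_params(name)
           ~~~~~~~~~~~~~^^^^^^
ValueError: time passes only in moves, steps and waits
```

```bash
sed -i 's/p=p or camera_params(name)/p=p or params(name)/' h.py; cat >> h.py <<'E'
_c={}
def params(n):
    if n=="wrist": return camera_params(n)
    if n not in _c:_c[n]=camera_params(n)
    return _c[n]
E
python3 - <<'E'
from h import *
d=np.load("top0.npy"); p=params("top"); im=cv2.imread("pics/top0.png")
R=cv2.Rodrigues(p["rotation"])[0]
vv,uu=np.mgrid[0:400,0:640]; C=np.stack([(uu-p["cx"])/p["fx"]*d,-(vv-p["cy"])/p["fy"]*d,-d],-1)
P=C@R.T+p["position"]
print("max z path", P[150:400,380:][d[150:400,380:]>0][:,2].max())
b=P[(P[...,0]>.2)&(P[...,0]<.7)&(P[...,1]<.15)&(P[...,1]>-.6)&(d>0)]
for y in np.arange(-.6,.15,.1):
    k=b[abs(b[:,1]-y)<.05]; print(y.round(2), k[:,2].max() if len(k) else None)
s=P[150:230,270:395].reshape(-1,3)
q=s[abs(s[:,2]-.071)<.004]; print(cv2.minAreaRect((q[:,:2]*1000).astype(np.float32)))
sub=s[(s[:,2]>.108)&(s[:,1]<0)&(s[:,1]>-.08)]; print("cap",len(sub),sub.mean(0),sub.min(0),sub.max(0))
st=read_state(); T=cv2.Rodrigues(st["orientation"])[0]
print(st["tool_pos"], T.round(3), T.T@(np.array([.5393,-.0332,.346])-st["tool_pos"]))
cv2.imwrite("pics/crop.png",cv2.resize(im[140:240,240:420],None,fx=4,fy=4,interpolation=cv2.INTER_CUBIC))
E
```

```text
max z path 0.5097192557984915
-0.6 0.06772042140584511
-0.5 0.24736008781741836
-0.4 0.06835415165452852
-0.3 0.5955357272123994
-0.2 0.5957260970202022
-0.1 0.6076525421958507
-0.0 0.5959988276941418
0.1 0.59493559228306
((535.517578125, 26.2838134765625), (99.52246856689453, 198.9662322998047), 5.893650054931641)
cap 263 [ 0.54112618 -0.03298249  0.11566175] [ 0.52363525 -0.05077247  0.10852368] [ 0.55942108 -0.0154724   0.12085098]
[ 0.24286143 -0.54841722  0.40379326] [[ 0.914  0.405 -0.001]
 [ 0.405 -0.914  0.002]
 [ 0.    -0.002 -1.   ]] [ 0.47963371 -0.35099999  0.05843958]
```

View pics/crop.png

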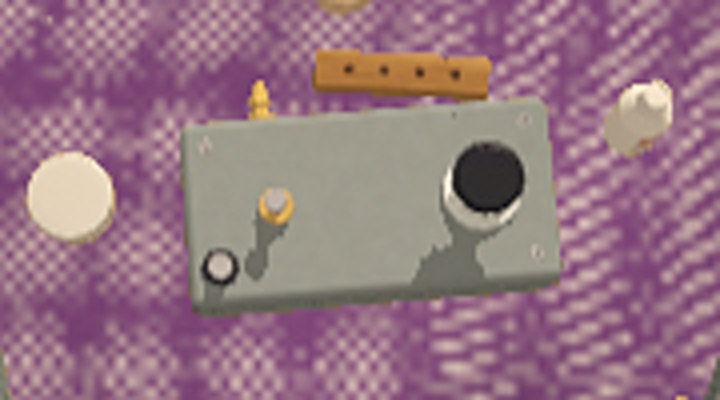

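The crop confirms the pump: cap at crop (488,177), pin at (277,205), button at (220,267). The case measures 99.5 x 199 mm with a yaw of 5.9°, so the cap sits at about (0.5408, -0.033). Next I check the overhanging shelf and the flowers along the path.

```bash
python3 - <<'E'
from h import *
d=np.load("top0.npy"); p=params("top")
R=cv2.Rodrigues(p["rotation"])[0]
vv,uu=np.mgrid[0:400,0:640]; C=np.stack([(uu-p["cx"])/p["fx"]*d,-(vv-p["cy"])/p["fy"]*d,-d],-1)
P=(C@R.T+p["position"])[d>0]
k=P[P[:,2]>.4]
for lo in np.arange(.2,.8,.05):
    m=k[(k[:,0]>=lo)&(k[:,0]<lo+.05)]; 
    if len(m): print(lo.round(2),len(m),m.min(0).round(2),m.max(0).round(2))
f=P[(P[:,1]<-.25)&(P[:,2]>.12)&(P[:,2]<.4)&(P[:,0]<.65)]; print("flowers",f.min(0),f.max(0))
h=f[f[:,2]>.18];print(h.min(0),h.max(0))
s=read_state(); T=cv2.Rodrigues(s["orientation"])[0]
print(T.T@(np.array([.5408,-.033,.346])-s["tool_pos"]))
E
```

```text
0.2 664 [ 0.2  -0.02  0.4 ] [0.22 0.04 0.51]
0.55 1820 [0.58 0.31 0.6 ] [0.6  0.4  0.67]
0.6 30121 [ 0.6  -0.31  0.4 ] [0.65 0.51 0.67]
0.65 7123 [ 0.65 -0.3   0.43] [0.67 0.35 0.61]
flowers [ 0.21125304 -0.49980136  0.21929511] [ 0.23221841 -0.48628362  0.24736009]
[ 0.21125304 -0.49980136  0.21929511] [ 0.23221841 -0.48628362  0.24736009]
[ 0.48108626 -0.3505756   0.05843907]
```

Request:
carry_out(targets=[{"hand": 0, "x": 0.02, "y": -0.015, "z": -0.03}, {"hand": 0, "x": 0.065, "y": -0.047, "z": -0.03}, {"hand": 0, "x": 0.11, "y": -0.08, "z": -0.03}, {"hand": 0, "x": 0.155, "y": -0.113, "z": -0.03}, {"hand": 0, "x": 0.2, "y": -0.146, "z": -0.03}, {"hand": 0, "x": 0.245, "y": -0.179, "z": -0.03}, {"hand": 0, "x": 0.29, "y": -0.211, "z": -0.03}, {"hand": 0, "x": 0.335, "y": -0.244, "z": -0.03}], newtons=10)

```text
schema error: expected keys hand, x, y, z, ax, ay, az
```

Request:
carry_out(targets=[{"hand": 0, "x": 0.045, "y": -0.033}, {"hand": 0, "x": 0.09, "y": -0.066}, {"hand": 0, "x": 0.12, "y": -0.088, "z": 0.01}, {"hand": 0, "x": 0.146, "y": -0.1066, "z": 0.03}, {"hand": 0, "x": 0.146, "y": -0.1066, "z": 0.05}, {"hand": 0, "x": 0.146, "y": -0.1066, "z": 0.05}, {"hand": 0, "x": 0.146, "y": -0.1066, "z": 0.05}])

```text
schema error: expected keys hand, x, y, z, ax, ay, az
```

```bash
python3 - <<'E'
from h import *
s=read_state(); T=cv2.Rodrigues(s["orientation"])[0]
print(s["t"],s["tool_pos"],s["orientation"],s["opening"],s["force"])
print(T.T@(np.array([.5408,-.033,.316])-s["tool_pos"]))
im,d=read_camera("wrist"); cv2.imwrite("pics/w1.png",im)
E
```

```text
0.1 [ 0.24286143 -0.54841722  0.40379326] [-3.07200128e+00 -6.49648662e-01  3.34240348e-04] 0.0929609565009355 [ 0.1246009  -0.43129387 -0.60761721]
[ 0.48108226 -0.35052583  0.08843903]
```

View pics/w1.png

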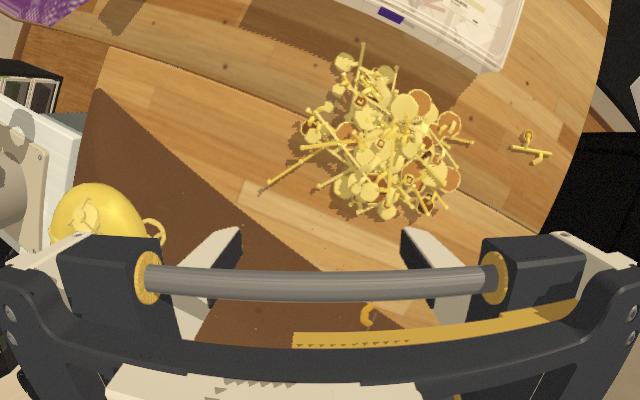

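The rows were refused because every key has to be given. The wrist view from the start pose shows the open fingers over bare bench, with flowers ahead.

Request:
carry_out(targets=[{"hand": 0, "x": 0.02, "y": -0.015, "z": -0.03, "ax": 0, "ay": 0, "az": 0}, {"hand": 0, "x": 0.065, "y": -0.047, "z": -0.03, "ax": 0, "ay": 0, "az": 0}, {"hand": 0, "x": 0.11, "y": -0.08, "z": -0.03, "ax": 0, "ay": 0, "az": 0}, {"hand": 0, "x": 0.155, "y": -0.113, "z": -0.03, "ax": 0, "ay": 0, "az": 0}, {"hand": 0, "x": 0.2, "y": -0.146, "z": -0.03, "ax": 0, "ay": 0, "az": 0}, {"hand": 0, "x": 0.245, "y": -0.179, "z": -0.03, "ax": 0, "ay": 0, "az": 0}, {"hand": 0, "x": 0.29, "y": -0.211, "z": -0.03, "ax": 0, "ay": 0, "az": 0}, {"hand": 0, "x": 0.335, "y": -0.244, "z": -0.03, "ax": 0, "ay": 0, "az": 0}], newtons=10)

```text
t: 1.15
tool_pos: [0.451, -0.1882, 0.4346]
orientation: [3.074, 0.65, 0.0]
force: [0.6, -1.0, -0.6]
opening: 0.0176
gripper_force: 0.0
```

Request:
carry_out(targets=[{"hand": 0, "x": 0.045, "y": -0.033, "z": 0, "ax": 0, "ay": 0, "az": 0}, {"hand": 0, "x": 0.09, "y": -0.066, "z": 0, "ax": 0, "ay": 0, "az": 0}, {"hand": 0, "x": 0.12, "y": -0.088, "z": 0.01, "ax": 0, "ay": 0, "az": 0}, {"hand": 0, "x": 0.146, "y": -0.1066, "z": 0.03, "ax": 0, "ay": 0, "az": 0}, {"hand": 0, "x": 0.146, "y": -0.1066, "z": 0.05, "ax": 0, "ay": 0, "az": 0}, {"hand": 0, "x": 0.146, "y": -0.1066, "z": 0.05, "ax": 0, "ay": 0, "az": 0}, {"hand": 0, "x": 0.146, "y": -0.1066, "z": 0.05, "ax": 0, "ay": 0, "az": 0}])

```text
t: 2.02
tool_pos: [0.5406, -0.0342, 0.3853]
orientation: [3.074, 0.648, 0.0]
force: [0.3, 0.2, -0.8]
opening: 0.0002
gripper_force: 0.0
```

```bash
python3 - <<'E'
from h import *
s=read_state(); T=cv2.Rodrigues(s["orientation"])[0]
print(s["t"],s["tool_pos"],s["orientation"],s["opening"],s["force"])
print(T.T@(np.array([.5408,-.033,.316])-s["tool_pos"]))
im,d=read_camera("wrist"); cv2.imwrite("pics/w2.png",im)
E
```

```text
2.025 [ 0.54058996 -0.03424927  0.38526342] [3.07370550e+00 6.48113712e-01 2.84018872e-04] 0.00017099326613936573 [ 0.28430236  0.1799468  -0.83105473]
[ 0.0006886  -0.00108105  0.06926315]
```

View pics/w2.png

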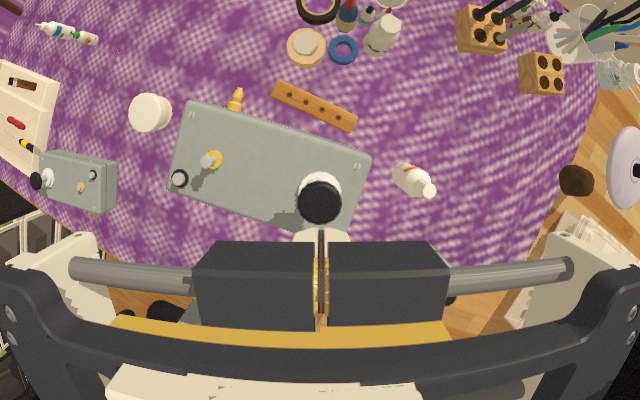

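The wrist view shows the shut fingertips at (320,235), in line with the cap at (320,200). Now the first stroke.

Request:
carry_out(targets=[{"hand": 0, "x": 0.001, "y": -0.001, "z": 0.04, "ax": 0, "ay": 0, "az": 0}, {"hand": 0, "x": 0.001, "y": -0.001, "z": 0.07, "ax": 0, "ay": 0, "az": 0}, {"hand": 0, "x": 0.001, "y": -0.001, "z": 0.08, "ax": 0, "ay": 0, "az": 0}, {"hand": 0, "x": 0.001, "y": -0.001, "z": 0.088, "ax": 0, "ay": 0, "az": 0}, {"hand": 0, "x": 0.001, "y": -0.001, "z": 0.095, "ax": 0, "ay": 0, "az": 0}, {"hand": 0, "x": 0.001, "y": -0.001, "z": 0.1, "ax": 0, "ay": 0, "az": 0}, {"hand": 0, "x": 0.001, "y": -0.001, "z": 0.103, "ax": 0, "ay": 0, "az": 0}, {"hand": 0, "x": 0.001, "y": -0.001, "z": 0.103, "ax": 0, "ay": 0, "az": 0}])

```text
t: 3.08
tool_pos: [0.5418, -0.0323, 0.2826]
orientation: [3.073, 0.65, 0.002]
force: [-1.7, -1.8, 5.6]
opening: 0.0004
gripper_force: 2.4
```

```bash
python3 - <<'E'
from h import *
s=read_state(); print(s["tool_pos"],s["force"],s["wrist_torque"])
im,d=read_camera("wrist"); cv2.imwrite("pics/w3.png",im)
E
```

```text
[ 0.54177038 -0.03229823  0.28257066] [-1.69198786 -1.80002367  5.56456588] [-0.39174934  0.42653284 -0.00396066]
```

View pics/w3.png

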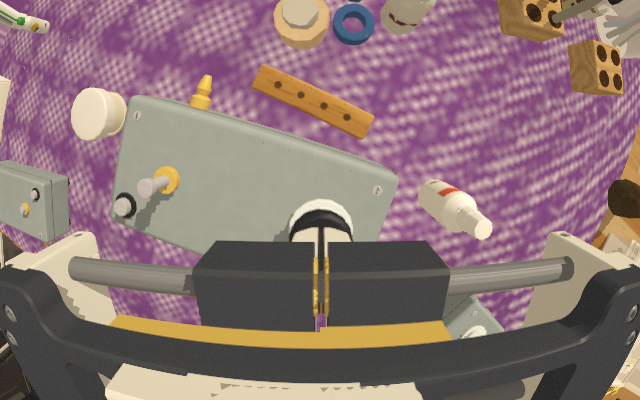

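The picture shows the fingertips on the cap, pressed down to the collar, with the pin further out and nothing else disturbed. I push a touch further to feel the stop.

Request:
carry_out(targets=[{"hand": 0, "x": 0, "y": 0, "z": 0.002, "ax": 0, "ay": 0, "az": 0}, {"hand": 0, "x": 0, "y": 0, "z": 0.002, "ax": 0, "ay": 0, "az": 0}])

```text
t: 3.38
tool_pos: [0.5419, -0.0323, 0.2821]
orientation: [3.072, 0.65, 0.003]
force: [-8.1, -2.1, 16.5]
opening: 0.0004
gripper_force: 8.5
```

Request:
carry_out(targets=[{"hand": 0, "x": 0, "y": 0, "z": -0.012, "ax": 0, "ay": 0, "az": 0}, {"hand": 0, "x": 0, "y": 0, "z": -0.028, "ax": 0, "ay": 0, "az": 0}, {"hand": 0, "x": 0, "y": 0, "z": -0.03, "ax": 0, "ay": 0, "az": 0}, {"hand": 0, "x": 0, "y": 0, "z": -0.03, "ax": 0, "ay": 0, "az": 0}, {"hand": 0, "x": 0, "y": 0, "z": -0.03, "ax": 0, "ay": 0, "az": 0}, {"hand": 0, "x": 0, "y": 0, "z": -0.03, "ax": 0, "ay": 0, "az": 0}, {"hand": 0, "x": 0, "y": 0, "z": -0.03, "ax": 0, "ay": 0, "az": 0}, {"hand": 0, "x": 0, "y": 0, "z": -0.03, "ax": 0, "ay": 0, "az": 0}])

```text
t: 4.38
tool_pos: [0.5413, -0.032, 0.3096]
orientation: [-3.074, -0.65, 0.0]
force: [0.7, -0.4, -0.0]
opening: 0.0004
gripper_force: 0.0
```

Request:
carry_out(targets=[{"hand": 0, "x": 0, "y": 0, "z": 0.008, "ax": 0, "ay": 0, "az": 0}, {"hand": 0, "x": 0, "y": 0, "z": 0.015, "ax": 0, "ay": 0, "az": 0}, {"hand": 0, "x": 0, "y": 0, "z": 0.021, "ax": 0, "ay": 0, "az": 0}, {"hand": 0, "x": 0, "y": 0, "z": 0.026, "ax": 0, "ay": 0, "az": 0}, {"hand": 0, "x": 0, "y": 0, "z": 0.029, "ax": 0, "ay": 0, "az": 0}, {"hand": 0, "x": 0, "y": 0, "z": 0.0295, "ax": 0, "ay": 0, "az": 0}, {"hand": 0, "x": 0, "y": 0, "z": 0.0295, "ax": 0, "ay": 0, "az": 0}, {"hand": 0, "x": 0, "y": 0, "z": 0.0295, "ax": 0, "ay": 0, "az": 0}])

```text
t: 5.38
tool_pos: [0.5418, -0.032, 0.2822]
orientation: [3.073, 0.65, 0.003]
force: [-3.9, 0.4, 17.9]
opening: 0.0002
gripper_force: 8.4
```

Request:
carry_out(targets=[{"hand": 0, "x": 0, "y": 0, "z": -0.012, "ax": 0, "ay": 0, "az": 0}, {"hand": 0, "x": 0, "y": 0, "z": -0.028, "ax": 0, "ay": 0, "az": 0}, {"hand": 0, "x": 0, "y": 0, "z": -0.03, "ax": 0, "ay": 0, "az": 0}, {"hand": 0, "x": 0, "y": 0, "z": -0.03, "ax": 0, "ay": 0, "az": 0}, {"hand": 0, "x": 0, "y": 0, "z": -0.03, "ax": 0, "ay": 0, "az": 0}, {"hand": 0, "x": 0, "y": 0, "z": -0.03, "ax": 0, "ay": 0, "az": 0}, {"hand": 0, "x": 0, "y": 0, "z": -0.03, "ax": 0, "ay": 0, "az": 0}, {"hand": 0, "x": 0, "y": 0, "z": -0.03, "ax": 0, "ay": 0, "az": 0}])

```text
t: 6.38
tool_pos: [0.5413, -0.032, 0.3101]
orientation: [-3.073, -0.65, 0.001]
force: [-0.1, -0.2, 1.0]
opening: 0.0005
gripper_force: 0.0
```

Request:
carry_out(targets=[{"hand": 0, "x": 0, "y": 0, "z": 0.008, "ax": 0, "ay": 0, "az": 0}, {"hand": 0, "x": 0, "y": 0, "z": 0.015, "ax": 0, "ay": 0, "az": 0}, {"hand": 0, "x": 0, "y": 0, "z": 0.021, "ax": 0, "ay": 0, "az": 0}, {"hand": 0, "x": 0, "y": 0, "z": 0.026, "ax": 0, "ay": 0, "az": 0}, {"hand": 0, "x": 0, "y": 0, "z": 0.029, "ax": 0, "ay": 0, "az": 0}, {"hand": 0, "x": 0, "y": 0, "z": 0.03, "ax": 0, "ay": 0, "az": 0}, {"hand": 0, "x": 0, "y": 0, "z": 0.03, "ax": 0, "ay": 0, "az": 0}, {"hand": 0, "x": 0, "y": 0, "z": 0.03, "ax": 0, "ay": 0, "az": 0}])

```text
t: 7.38
tool_pos: [0.5417, -0.032, 0.2822]
orientation: [3.073, 0.65, 0.002]
force: [-4.4, 0.5, 17.6]
opening: 0.0004
gripper_force: 8.4
```

Request:
carry_out(targets=[{"hand": 0, "x": 0, "y": 0, "z": -0.012, "ax": 0, "ay": 0, "az": 0}, {"hand": 0, "x": 0, "y": 0, "z": -0.028, "ax": 0, "ay": 0, "az": 0}, {"hand": 0, "x": 0, "y": 0, "z": -0.03, "ax": 0, "ay": 0, "az": 0}, {"hand": 0, "x": 0, "y": 0, "z": -0.03, "ax": 0, "ay": 0, "az": 0}, {"hand": 0, "x": 0, "y": 0, "z": -0.03, "ax": 0, "ay": 0, "az": 0}, {"hand": 0, "x": 0, "y": 0, "z": -0.03, "ax": 0, "ay": 0, "az": 0}, {"hand": 0, "x": 0, "y": 0, "z": -0.03, "ax": 0, "ay": 0, "az": 0}, {"hand": 0, "x": 0, "y": 0, "z": -0.03, "ax": 0, "ay": 0, "az": 0}])

```text
t: 8.38
tool_pos: [0.5413, -0.032, 0.3101]
orientation: [-3.074, -0.65, 0.0]
force: [-0.3, 0.2, 0.1]
opening: 0.0001
gripper_force: 0.0
```

Request:
carry_out(targets=[{"hand": 0, "x": 0, "y": 0, "z": 0.008, "ax": 0, "ay": 0, "az": 0}, {"hand": 0, "x": 0, "y": 0, "z": 0.015, "ax": 0, "ay": 0, "az": 0}, {"hand": 0, "x": 0, "y": 0, "z": 0.021, "ax": 0, "ay": 0, "az": 0}, {"hand": 0, "x": 0, "y": 0, "z": 0.026, "ax": 0, "ay": 0, "az": 0}, {"hand": 0, "x": 0, "y": 0, "z": 0.029, "ax": 0, "ay": 0, "az": 0}, {"hand": 0, "x": 0, "y": 0, "z": 0.03, "ax": 0, "ay": 0, "az": 0}, {"hand": 0, "x": 0, "y": 0, "z": 0.03, "ax": 0, "ay": 0, "az": 0}, {"hand": 0, "x": 0, "y": 0, "z": 0.03, "ax": 0, "ay": 0, "az": 0}])

```text
t: 9.38
tool_pos: [0.5417, -0.032, 0.2822]
orientation: [3.073, 0.65, 0.002]
force: [-3.8, 0.2, 16.8]
opening: 0.0006
gripper_force: 8.1
```

Request:
carry_out(targets=[{"hand": 0, "x": 0, "y": 0, "z": -0.012, "ax": 0, "ay": 0, "az": 0}, {"hand": 0, "x": 0, "y": 0, "z": -0.028, "ax": 0, "ay": 0, "az": 0}, {"hand": 0, "x": 0, "y": 0, "z": -0.03, "ax": 0, "ay": 0, "az": 0}, {"hand": 0, "x": 0, "y": 0, "z": -0.03, "ax": 0, "ay": 0, "az": 0}, {"hand": 0, "x": 0, "y": 0, "z": -0.03, "ax": 0, "ay": 0, "az": 0}, {"hand": 0, "x": 0, "y": 0, "z": -0.03, "ax": 0, "ay": 0, "az": 0}, {"hand": 0, "x": 0, "y": 0, "z": -0.03, "ax": 0, "ay": 0, "az": 0}, {"hand": 0, "x": 0, "y": 0, "z": -0.03, "ax": 0, "ay": 0, "az": 0}])

```text
t: 10.38
tool_pos: [0.5413, -0.032, 0.3101]
orientation: [-3.074, -0.65, 0.0]
force: [-0.2, 0.7, -0.2]
opening: 0.0003
gripper_force: 0.0
```

Request:
carry_out(targets=[{"hand": 0, "x": 0, "y": 0, "z": 0.008, "ax": 0, "ay": 0, "az": 0}, {"hand": 0, "x": 0, "y": 0, "z": 0.015, "ax": 0, "ay": 0, "az": 0}, {"hand": 0, "x": 0, "y": 0, "z": 0.021, "ax": 0, "ay": 0, "az": 0}, {"hand": 0, "x": 0, "y": 0, "z": 0.026, "ax": 0, "ay": 0, "az": 0}, {"hand": 0, "x": 0, "y": 0, "z": 0.029, "ax": 0, "ay": 0, "az": 0}, {"hand": 0, "x": 0, "y": 0, "z": 0.03, "ax": 0, "ay": 0, "az": 0}, {"hand": 0, "x": 0, "y": 0, "z": 0.03, "ax": 0, "ay": 0, "az": 0}, {"hand": 0, "x": 0, "y": 0, "z": 0.03, "ax": 0, "ay": 0, "az": 0}])

```text
t: 11.38
tool_pos: [0.5417, -0.032, 0.2822]
orientation: [3.073, 0.65, 0.002]
force: [-3.5, 0.2, 16.6]
opening: 0.0008
gripper_force: 8.1
```

Request:
carry_out(targets=[{"hand": 0, "x": 0, "y": 0, "z": -0.012, "ax": 0, "ay": 0, "az": 0}, {"hand": 0, "x": 0, "y": 0, "z": -0.03, "ax": 0, "ay": 0, "az": 0}, {"hand": 0, "x": 0, "y": 0, "z": -0.06, "ax": 0, "ay": 0, "az": 0}, {"hand": 0, "x": 0, "y": 0, "z": -0.1, "ax": 0, "ay": 0, "az": 0}, {"hand": 0, "x": 0, "y": 0, "z": -0.105, "ax": 0, "ay": 0, "az": 0}, {"hand": 0, "x": 0, "y": 0, "z": -0.105, "ax": 0, "ay": 0, "az": 0}])

```text
t: 12.12
tool_pos: [0.5411, -0.032, 0.3852]
orientation: [-3.074, -0.65, 0.0]
force: [-0.9, -0.0, -0.5]
opening: 0.0008
gripper_force: 0.0
```

```bash
python3 - <<'E'
from h import *
s=read_state(); print(s["t"],s["tool_pos"],s["force"])
im,d=read_camera("wrist"); cv2.imwrite("pics/w4.png",cv2.resize(im[80:240,100:420],None,fx=2.5,fy=2.5,interpolation=cv2.INTER_CUBIC))
im,d=read_camera("top")
p=params("top");R=cv2.Rodrigues(p["rotation"])[0]
vv,uu=np.mgrid[0:400,0:640]; C=np.stack([(uu-p["cx"])/p["fx"]*d,-(vv-p["cy"])/p["fy"]*d,-d],-1)
P=(C@R.T+p["position"])[150:230,240:420].reshape(-1,3)
q=P[(abs(P[:,0]-.53)<.03)&(abs(P[:,1]-.077)<.02)]; print("pin z",np.sort(q[:,2])[-8:].round(4))
cv2.imwrite("pics/t4.png",cv2.resize(im[140:240,240:420],None,fx=4,fy=4,interpolation=cv2.INTER_CUBIC))
E
```

```text
12.125 [ 0.54113456 -0.03195437  0.38524658] [-0.88250595 -0.00142203 -0.48362787]
pin z [0.3266 0.3267 0.3268 0.3269 0.327  0.327  0.3272 0.3279]
```

View pics/w4.png

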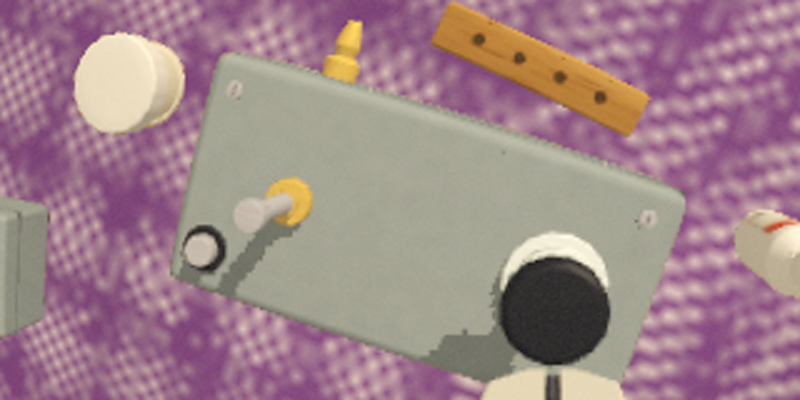

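The wrist view shows the cap up at crop (553,308), the pin well out with its head at (249,216), and the button, pot, stick and bottle where they were. I back off for a clear top view and measure the pin height.

Request:
carry_out(targets=[{"hand": 0, "x": -0.02, "y": 0.015, "z": -0.03, "ax": 0, "ay": 0, "az": 0}, {"hand": 0, "x": -0.06, "y": 0.045, "z": -0.05, "ax": 0, "ay": 0, "az": 0}, {"hand": 0, "x": -0.105, "y": 0.078, "z": -0.05, "ax": 0, "ay": 0, "az": 0}, {"hand": 0, "x": -0.15, "y": 0.11, "z": -0.05, "ax": 0, "ay": 0, "az": 0}, {"hand": 0, "x": -0.195, "y": 0.143, "z": -0.05, "ax": 0, "ay": 0, "az": 0}, {"hand": 0, "x": -0.24, "y": 0.176, "z": -0.05, "ax": 0, "ay": 0, "az": 0}, {"hand": 0, "x": -0.28, "y": 0.205, "z": -0.05, "ax": 0, "ay": 0, "az": 0}, {"hand": 0, "x": -0.28, "y": 0.205, "z": -0.05, "ax": 0, "ay": 0, "az": 0}])

```text
t: 13.22
tool_pos: [0.3663, -0.3349, 0.4334]
orientation: [-3.073, -0.642, 0.003]
force: [0.3, 1.3, -0.5]
opening: 0.0006
gripper_force: 0.0
```

```bash
python3 - <<'E'
from h import *
im,d=read_camera("top")
p=params("top");R=cv2.Rodrigues(p["rotation"])[0]
vv,uu=np.mgrid[0:400,0:640]; C=np.stack([(uu-p["cx"])/p["fx"]*d,-(vv-p["cy"])/p["fy"]*d,-d],-1)
P=(C@R.T+p["position"])[150:230,240:420].reshape(-1,3)
q=P[(abs(P[:,0]-.53)<.03)&(abs(P[:,1]-.077)<.025)]; print("pin z",np.sort(q[:,2])[-14:].round(4))
q=P[(abs(P[:,0]-.54)<.03)&(abs(P[:,1]+.033)<.03)&(P[:,2]>.09)]; print("cap z",np.median(q[:,2]),q.mean(0))
q=P[abs(P[:,2]-.071)<.004]; print(cv2.minAreaRect((q[:,:2]*1000).astype(np.float32)))
cv2.imwrite("pics/t5.png",cv2.resize(im[140:240,240:420],None,fx=4,fy=4,interpolation=cv2.INTER_CUBIC))
print(read_state()["t"])
E
```

```text
pin z [0.117  0.1171 0.1173 0.1173 0.1175 0.1175 0.1177 0.1177 0.1178 0.1178
 0.1182 0.1187 0.119  0.1196]
cap z 0.11602459995169984 [ 0.54099853 -0.03285803  0.1158801 ]
((538.4161376953125, -4.2578887939453125), (99.39312744140625, 259.9301452636719), 5.616469383239746)
13.275
```

View pics/t5.png

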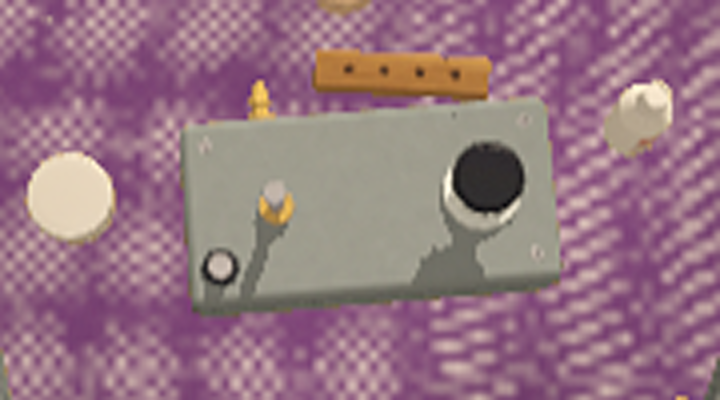

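The pin top is at 0.117 m, fully out, and the cap is up at 0.116 m. In the picture the case, cap (488,177), pin (275,195), pot, stick and bottle are where they were at the start.

```bash
python3 -c "
from plant import robot
print(robot.close_job())"
```

```text
the job is handed in; nothing more can be done
None
```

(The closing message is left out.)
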